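Put the slip stones back in their fitted box

TASK

Sharpening is done: pull the clear cover of the slip-stone box back, lay the three whole slip stones (broad, short stick, tapered) each in the recess cut to its own outline, set down flat and not dropped because they chip, and slide the cover fully shut. Leave the snapped stone and the over-long stick stone lying where they are; they do not belong in the box.

Things in the scene. Friction and masses are not known exactly. Their poses are not given: they have to be found in the camera images.
- stone_box: Shallow wooden box fixed to the bench, 154 (x) x 234 (y) x 50 mm high; side walls 9 mm. Origin: centre of its underside, on the bench. x points from the end where the cover comes out (robot side) to the far end, z up. Three wooden inserts lie side by side along y. The cover runs in grooves in the side walls, its underside 39 mm and its top 44 mm above the bench.
- cover (a joint): Travel (m) of the clear sliding cover: 0 shut, growing as it slides out to the box's -x, 0.13 fully open (stop; whole inside free from above). It stays where left; friction about 1.5 N. Its dark wooden grip bar, 14 mm (box x) x 60 mm (box y), stands on the cover from z = 44 to 62 mm, centred at x = -56 mm minus the travel, y = 0 in the box frame; pinch it from above across the 14 mm.
- recess_broad: Light wooden insert fixed in the box, 136 (x) x 60 (y) x 11 mm, with a rectangular recess 112 x 50 mm, 6 mm deep, for the broad stone. Origin: centre of the insert's underside, 6 mm above the bench; recess floor 5 mm, rim 11 mm above the origin. x = long axis, as the box's x; recess centred at x = y = 0. The order of the three inserts across the box varies; centres 60 mm apart.
- recess_stick: Like recess_broad (same outside, same heights, same origin and axes), but the recess is a narrow rectangle 112 x 28 mm, for the short stick stone.
- recess_taper: Like recess_broad (same outside, heights, origin and axes), but the recess is 112 mm long and tapers evenly from 48 mm wide at its -x end to 28 mm at its +x end, for the tapered stone, which fits only with its narrow end to +x.
- broad_stone: Whole grey slip stone, 100 (x) x 38 (y) x 22 mm high, upright sides, rounded upper edges, flat underside; loose, about 0.16 kg. Origin: centre of its underside. x axis = its long axis, either end alike.
- stick_stone: Whole grey short stick stone, 100 (x) x 16 (y) x 21 mm high, upright sides, rounded upper edges; loose, about 0.07 kg. Origin: centre of its underside. x axis = its long axis, either end alike.
- taper_stone: Whole grey tapered stone, 100 mm long (x), 36 mm wide at its -x end and 16 mm at its +x end, 26 mm wide in the middle, 23 mm high at the wide end and 21 mm at the narrow end, upright sides, rounded upper edges; loose, about 0.11 kg. Origin: middle of its length on the underside. x axis runs along it towards the narrow end.
- long_stick: Look-alike to leave: grey stick stone of the same section as stick_stone but 150 mm long (x) x 16 x 21 mm. Too long for the box. Origin: centre of its underside; x along it.
- broken_stone: Look-alike to leave: a grey broad stone snapped in two, 38 mm wide and 22 mm high, only 38 to 59 mm long, with a slanting broken end to its +x. Origin: on its underside 28 mm from its square -x end; x along it.
Mind the look-alikes: they are no part of the job. What is shaped like the stick_stone but pink is not meant. What is shaped like the taper_stone but blue is not meant.

How it is judged:
By the outcome, as a careful person would: the job done as asked, in the order asked, and still so for the second after the job is handed in, with the robot touching nothing.
It also fails if it takes over 106 s, if anything falls off the work surface, if the arm or the gripper's body presses on something with over 40 N, if the wrist force passes 120 N, or if a joint passes its speed limit or range.

ROBOT

A 6-joint arm with a two-finger parallel gripper is mounted at the origin on a cart in front of the work surface, level with it; the furniture and walls round the work are solid. World frame = base frame: x ahead of the robot, y to its left, z up, the work surface at z = 0. Lengths are in m, angles in rad, forces in N, time in s.
With the tool pointing down it reaches from about 0.35 to 0.875 m from the base axis. Payload 15.5 kg.
Tool frame: the origin (TCP) lies midway between the tips of the shut fingers; the grasp point (between the pads) lies 19 mm behind it; z points along the fingers, y is the line along which they close (so a half turn about z gives the same grasp; the last joint's range is limited). The gripper opens to 85 mm and grips with 20 to 120 N. Pads are 22 mm wide; open, the fingers measure 114 mm over their backs; the gripper's body (76 mm by 85 mm) begins 54 mm behind the grasp point. The pads swing forward as they close: fully open they stand 13 mm farther back than shut.
Start: joints at [1.167, 0.494, 1.345, -0, 1.302, -0.096], TCP at [0.19, 0.595, 0.231] pointing down, gripper open.
Joint ranges: [-2.91, 2.91], [-0.82, 2.16], [0.22, 2.67], [-1.22, 4.37], [0.12, 2.79], [-3.08, 3.08]. Speed limits (rad/s): [1.89, 1.89, 2.57, 3.01, 3.01, 3.01].

INTERFACE

Orientations are given as a unit quaternion [x, y, z, w].
In Python, from bench import bot gives the robot as it stands. The module is installed in compiled form; this text tells all that it offers.
- The arm moves only by the tool jog_arm, never from a script. Its argument "motion" is a list of rows, each an object of numbers: "x", "y", "z": the shift along the tool's x, y, z in units of 40 mm (1.0 is 40 mm); "turn": the turn about the tool's z in degrees. In form: [{"x": .., "y": .., "z": .., "turn": ..}, ...]. A call has exactly 8 rows; each row is the pose to reach, as a shift and turn from the pose commanded when the call began, along the tool's axes at that moment; what a row does not reach only later rows make up. A row lasts 1/10 s, in which the tool goes at most 50 mm and 8.59 degrees, less where a joint would pass 70% of its speed; a pose out of reach is approached as far as the arm can. A call with a gripper value outside its range is refused whole. "fingers" is the closure, from -1 (fully open) to 1 (shut), set as the call begins (left out, the last holds). The fingers move at their own pace and stop on an object; the grip force is fixed at half the most. Time passes only in rows, so rows that repeat a pose let the fingers close, or fill a call up. It gives the time, the measured TCP pose, the force, the opening and the grip force at its end, in the units of the state.
- bot.state(): the state, without advancing time (a new reading comes with each control period).
- bot.grab_frame(name): name is "scene" or "side" or "wrist"; returns the picture (480x640x3 uint8, red, green, blue); there is no depth.
- bot.camera_info(name): a dict with "fovy" (degrees; the focal length in pixels is half the picture's height over the tangent of half this angle, whatever the lens; pixels are square), "cx", "cy" (the principal point, pixels), "world_to_cam" (4x4, takes a point from world to camera coordinates). Camera axes: x right, y up, looking along -z (the intrinsics and any distortion apply to the point x, -y, -z); pixel columns grow to the right and rows downward; lengths in m; the calibration is good to about 2 mm. A picture is of the moment at which its call begins: read the wrist's pose just before it. camera_info takes no time and is no camera call; for the wrist camera it gives the pose at the moment of the call.
- bot.hand_in(): hands the job in; it is judged then, once.
The state is a dict: "t": time; "joints": joint angles; "qvel": joint speeds; "effort": joint torques, N m; "tcp_pos": TCP position; "tcp_rot": TCP orientation; "force": force on the tool from outside, world axes, zero at the start; "torque": the same for the moment, N m; "grip_width": finger opening in m; "grip_force": force on a finger pad.
Only numpy, scipy, OpenCV 4.12 (cv2) and the standard library are available. Lean on these libraries where they do the work, as an engineer would, in place of code of your own. Each camera call takes 0.05 s, during which the arm holds its last target. There are 200 camera calls.

## Working session

There is one attempt and no reset: what is moved stays moved. The work goes in short steps, Python scripts to look and compute and a tool call to move; the robot and the scene stay as the last step left them, time stands still between calls to the robot, and variables do not carry over. Pictures are saved under pics/ and viewed, at most 14 in all, crops included, and the job is handed in when it is done.

Besides the shell and the picture viewer there is one more tool, called after ">>>" in YAML: its name, and indented under it one key for each argument. jog_arm: Moves the arm, as the interface text tells. Its arguments: {"type":"object","properties":{"motion":{"type":"array"},"fingers":{"type":"number"}},"required":["motion"]}

```bash
mkdir -p pics; cat > h.py <<'E'
import numpy as np, cv2
from bench import bot
def snap(n,f):
    im=bot.grab_frame(n); cv2.imwrite(f'pics/{f}.png',im[:,:,::-1]); return im
def K(c):
    f=240/np.tan(np.radians(c['fovy'])/2); return np.array([[f,0,c['cx']],[0,f,c['cy']],[0,0,1]])
E
python3 - <<'E'
from h import *
for n in ['scene','side','wrist']:
    c=bot.camera_info(n); print(n,{k:(np.round(v,4).tolist()) for k,v in c.items() if not isinstance(v,str)},[v for v in c.values() if isinstance(v,str)]); snap(n,n+'0')
print(bot.state())
E
```

```text
scene {'fovy': 57.0034, 'cx': 327.7159, 'cy': 241.5326, 'world_to_cam': [[0.7431, -0.6691, -0.0092, -0.3282], [0.4287, 0.4655, 0.7743, -0.2843], [-0.5138, -0.5793, 0.6328, -0.6767], [0.0, 0.0, 0.0, 1.0]]} []
side {'fovy': 46.1314, 'cx': 330.9589, 'cy': 249.9142, 'world_to_cam': [[-0.9695, -0.2447, 0.0154, 0.5451], [0.1087, -0.3725, 0.9216, -0.0563], [-0.2197, 0.8952, 0.3877, -1.0226], [0.0, 0.0, 0.0, 1.0]]} []
wrist {'fovy': 65.9763, 'cx': 328.9043, 'cy': 239.6683, 'world_to_cam': [[0.3028, 0.9531, -0.0011, -0.6254], [-0.9185, 0.2915, -0.267, 0.0358], [-0.2542, 0.0818, 0.9637, -0.3788], [0.0, 0.0, 0.0, 1.0]]} []
{'t': 0.15, 'joints': array([ 1.16651082e+00,  4.94075598e-01,  1.34599204e+00,  4.77996515e-06,
        1.30253669e+00, -9.55060974e-02]), 'qvel': array([-0.00058396, -0.0018319 , -0.00257325,  0.0022588 , -0.00070444,
       -0.00163877]), 'effort': array([ 9.91689267e-04, -8.82532239e+01, -3.84065938e+01, -1.45026434e-05,
        6.89475361e-03, -5.41428210e-05]), 'tcp_pos': array([0.18981836, 0.59517054, 0.23081429]), 'tcp_rot': array([ 1.53777698e-01,  9.88105340e-01, -4.89558160e-04, -1.27328432e-04]), 'force': array([0.21721919, 0.01820373, 0.0357364 ]), 'torque': array([-0.03951154,  0.06232809, -0.00946948]), 'grip_force': 0.0, 'grip_width': 0.08527073624154152}
```

View pics/scene0.png

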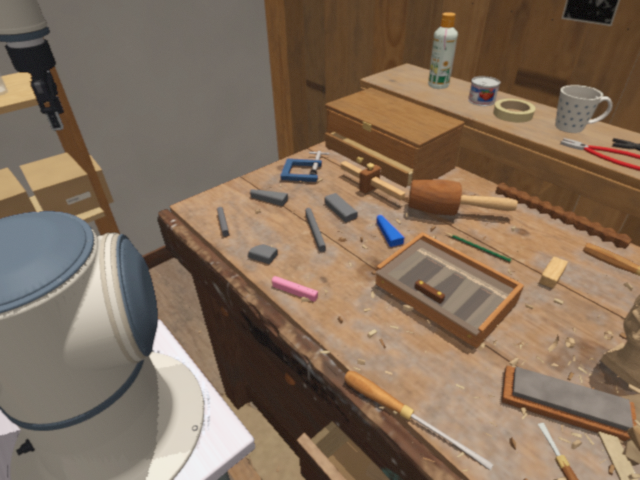

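View pics/side0.png

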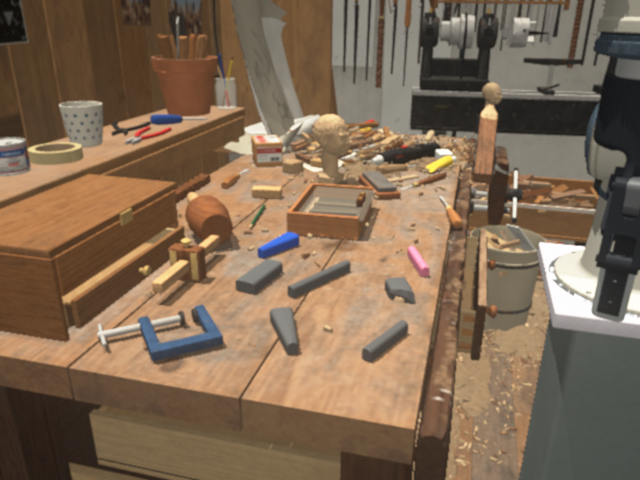

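View pics/wrist0.png

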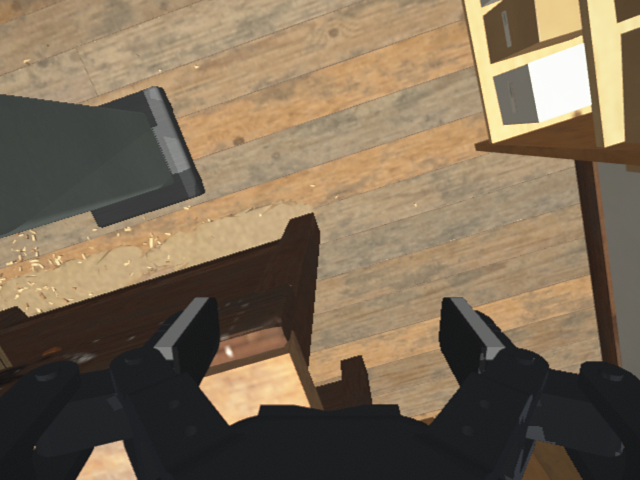

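The scene view shows the box at about (450,290) with its grip bar at (430,291). The grey stones are at (268,197), (222,221), (263,254), (315,229) and (340,207), with the pink decoy at (295,288) and the blue one at (390,230). Next I'll rectify both views onto a stone-height plane.

```bash
cat >> h.py <<'E'
X0,Y0,S=0.20,0.62,0.00125   # rect image: col -> -y, row -> -x (up = +x)
W,H=800,560
def rect(im,c,z):
    M=K(c)@np.diag([1,-1,-1])@c['world_to_cam'][:3]
    # world = A @ (u,v,1)
    A=np.array([[0,-S,X0+H*S],[-S,0,Y0],[0,0,z],[0,0,1]])
    return cv2.warpPerspective(im,np.linalg.inv(M@A),(W,H))
def px2w(u,v): return np.array([X0+(H-v)*S,Y0-u*S])
E
python3 - <<'E'
from h import *
ms=[];R=[]
for n in ['scene','side']:
    c=bot.camera_info(n); im=cv2.imread(f'pics/{n}0.png')
    r=rect(im,c,0.011); R.append(r)
    hsv=cv2.cvtColor(r,cv2.COLOR_BGR2HSV)
    ms.append(((hsv[...,1]<75)&(hsv[...,2]<150)&(hsv[...,2]>25)).astype(np.uint8))
cv2.imwrite('pics/r1.png',R[0])
m=cv2.morphologyEx(ms[0]&ms[1],cv2.MORPH_OPEN,np.ones((3,3)))
cs,_=cv2.findContours(m,cv2.RETR_EXTERNAL,cv2.CHAIN_APPROX_NONE)
o=((R[0].astype(int)+R[1])//2).astype(np.uint8)
for k in cs:
    if 250<cv2.contourArea(k)<6000:
        (u,v),(w,h),a=cv2.minAreaRect(k); b=cv2.boxPoints(((u,v),(w,h),a))
        e=b[1]-b[0] if np.linalg.norm(b[1]-b[0])>np.linalg.norm(b[2]-b[1]) else b[2]-b[1]
        print(px2w(u,v).round(4),'size mm',round(max(w,h)*S*1e3),round(min(w,h)*S*1e3),'yaw',round(np.degrees(np.arctan2(-e[0],-e[1])),1),'px',int(u),int(v))
        cv2.drawContours(o,[k],-1,(0,255,0),1)
cv2.imwrite('pics/r2.png',o)
E
```

```text
[0.2125 0.1915] size mm 39 18 yaw -79.7 px 342 549
[0.2092 0.4921] size mm 140 11 yaw -99.9 px 102 552
[0.2406 0.2356] size mm 51 19 yaw -90.0 px 307 527
[0.3988 0.3331] size mm 119 16 yaw -113.4 px 229 400
[0.4027 0.1704] size mm 64 45 yaw -68.7 px 359 397
[0.5468 0.348 ] size mm 111 36 yaw -68.2 px 217 282
[0.5427 0.1574] size mm 165 20 yaw -117.3 px 370 285
[ 0.6013 -0.1838] size mm 103 14 yaw -176.3 px 643 238
[ 0.6038 -0.235 ] size mm 103 22 yaw -176.1 px 684 236
[0.6468 0.1846] size mm 122 50 yaw -99.5 px 348 202
```

View pics/r2.png

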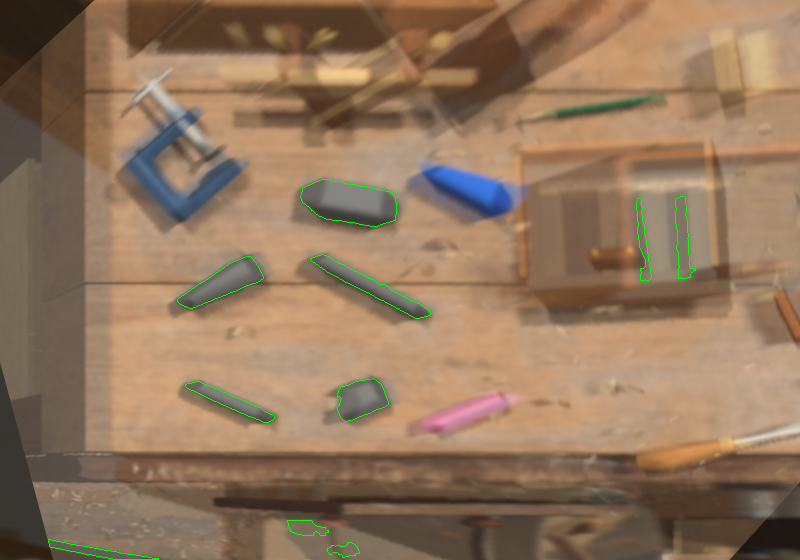

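The blended top view shows the tapered stone at (217,282), the short stick at (229,400), the long stick at (370,285), the broken stone at (359,397) and the broad stone at (348,202). The box spans about (517–720,145–300). I'll move towards the box first.

>>> jog_arm:
  motion:
    - {"x": -0.8, "y": -0.9, "turn": 4}
    - {"x": -1.6, "y": -1.8, "turn": 8}
    - {"x": -2.4, "y": -2.6, "turn": 12}
    - {"x": -3.2, "y": -3.5, "turn": 16}
    - {"x": -4, "y": -4.4, "turn": 20}
    - {"x": -4.8, "y": -5.2, "turn": 24}
    - {"x": -5.6, "y": -6.1, "turn": 28}
    - {"x": -6.3, "y": -7, "turn": 30}
  fingers: -1

```text
validation failed for argument at $.mo...
```

```bash
cat >> h.py <<'E'
from scipy.spatial.transform import Rotation as Ro
def go(x,y,z,yaw=None):
    "yaw: desired world yaw (deg, mod 180) of the tool y axis; prints jog numbers"
    s=bot.state(); R=Ro.from_quat(s['tcp_rot']).as_matrix(); p=s['tcp_pos']
    cur=np.degrees(np.arctan2(R[1,1],R[0,1]))
    d=R.T@(np.array([x,y,z])-p)/0.04
    t=0 if yaw is None else -((yaw-cur+90)%180-90)
    print('t',round(s['t'],2),'tcp',p.round(4),'yaw',round(cur,2),'F',s['force'].round(1),'w',round(s['grip_width'],4),'| jog',d.round(3),'turn',round(t,2),'j6',s['joints'][5].round(2))
E
python3 - <<'E'
from h import *
go(.58,-.26,.23,0)
E
```

```text
t 0.15 tcp [0.1898 0.5952 0.2308] yaw 72.31 F [0.2 0.  0. ] w 0.0853 | jog [-15.79  -17.404   0.036] turn 72.31 j6 -0.1
```

>>> jog_arm:
  motion:
    - {"x": -0.8, "y": -0.9, "z": 0, "turn": 4}
    - {"x": -1.6, "y": -1.8, "z": 0, "turn": 8}
    - {"x": -2.4, "y": -2.6, "z": 0, "turn": 12}
    - {"x": -3.2, "y": -3.5, "z": 0, "turn": 16}
    - {"x": -4, "y": -4.4, "z": 0, "turn": 20}
    - {"x": -4.8, "y": -5.2, "z": 0, "turn": 24}
    - {"x": -5.6, "y": -6.1, "z": 0, "turn": 28}
    - {"x": -6.3, "y": -7, "z": 0, "turn": 30}
  fingers: -1

```text
t: 0.95
tcp_pos: [0.3455, 0.2503, 0.2313]
tcp_rot: [0.405, 0.914, 0.0, 0.0]
force: [0.8, 0.9, -0.0]
grip_width: 0.0854
grip_force: 0.0
```

```bash
python3 - <<'E'
from h import *
go(.58,-.26,.23,0)
E
```

```text
t 0.95 tcp [0.3455 0.2503 0.2313] yaw 42.16 F [ 0.8  0.9 -0. ] w 0.0854 | jog [-13.392  -4.217   0.035] turn 42.16 j6 -0.25
```

>>> jog_arm:
  motion:
    - {"x": -1.1, "y": -0.36, "z": 0, "turn": 5}
    - {"x": -2.3, "y": -0.72, "z": 0, "turn": 10}
    - {"x": -3.4, "y": -1.08, "z": 0, "turn": 15}
    - {"x": -4.6, "y": -1.45, "z": 0, "turn": 20}
    - {"x": -5.7, "y": -1.8, "z": 0, "turn": 25}
    - {"x": -6.9, "y": -2.17, "z": 0, "turn": 30}
    - {"x": -8, "y": -2.52, "z": 0, "turn": 36}
    - {"x": -9, "y": -2.85, "z": 0, "turn": 42}

```text
t: 1.75
tcp_pos: [0.5035, -0.0932, 0.2312]
tcp_rot: [0.707, 0.707, -0.0, 0.0]
force: [0.4, 0.8, 0.4]
grip_width: 0.0853
grip_force: 0.0
```

```bash
python3 - <<'E'
from h import *
go(.58,-.26,.23,0)
E
```

```text
t 1.75 tcp [ 0.5035 -0.0932  0.2312] yaw 0.02 F [0.4 0.8 0.4] w 0.0853 | jog [-4.17   1.912  0.03 ] turn 0.02 j6 -0.3
```

>>> jog_arm:
  motion:
    - {"x": -0.8, "y": 0.4, "z": -0.1, "turn": 0}
    - {"x": -1.6, "y": 0.8, "z": -0.2, "turn": 0}
    - {"x": -2.4, "y": 1.2, "z": -0.3, "turn": 0}
    - {"x": -3.2, "y": 1.5, "z": -0.5, "turn": 0}
    - {"x": -3.8, "y": 1.8, "z": -0.7, "turn": 0}
    - {"x": -4.2, "y": 1.9, "z": -0.8, "turn": 0}
    - {"x": -4.2, "y": 1.9, "z": -0.8, "turn": 0}
    - {"x": -4.2, "y": 1.9, "z": -0.8, "turn": 0}

```text
t: 2.55
tcp_pos: [0.5795, -0.2581, 0.2628]
tcp_rot: [0.705, 0.709, -0.0, -0.0]
force: [-0.1, 0.2, -0.5]
grip_width: 0.0854
grip_force: 0.0
```

```bash
python3 - <<'E'
from h import *
go(.58,-.26,.23,0)
import json
c=bot.camera_info('wrist'); snap('wrist','w1'); np.save('w1.npy',c,allow_pickle=True)
E
```

```text
t 2.55 tcp [ 0.5795 -0.2581  0.2628] yaw 0.28 F [-0.1  0.2 -0.5] w 0.0854 | jog [-0.047  0.013  0.82 ] turn 0.28 j6 -0.52
```

View pics/w1.png

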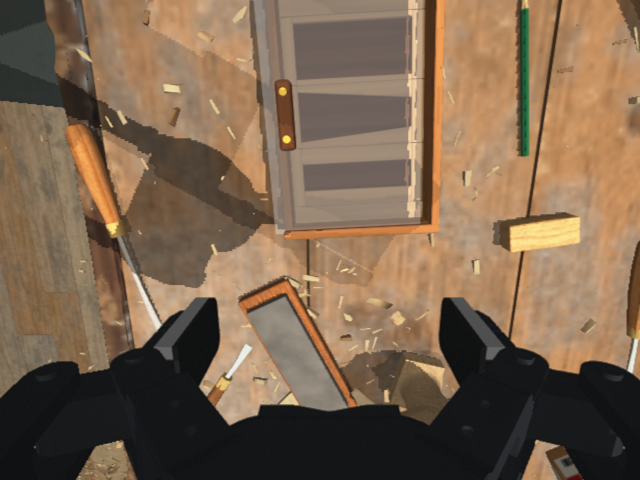

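The wrist view shows the grip bar with its dots at (283,91) and (288,139). From high y to low y the recesses are broad, taper (narrow end to +x) and stick. The far rim runs down the right to its corner at (439,235).

```bash
cat >> h.py <<'E'
def p2w(c,u,v,z):
    k=K(c); d=np.array([(u-k[0,2])/k[0,0],-(v-k[1,2])/k[1,1],-1])
    R=c['world_to_cam'][:3,:3]; t=c['world_to_cam'][:3,3]; o=-R.T@t; d=R.T@d
    return o+d*(z-o[2])/d[2]
E
python3 - <<'E'
from h import *
c=np.load('w1.npy',allow_pickle=True).item()
for n,u,v,z in [('dot',283,91,.062),('dot',288,139,.062),('rimBR',439,235,.05),('rimR',444,10,.05),('rimBL',285,235,.05),
 ('sTL',304,164,.017),('sBL',307,191,.017),('bTL',291,22,.017),('bBL',294,81,.017),('bBR',411,76,.017)]:
    print(n,p2w(c,u,v,z).round(4))
E
```

```text
dot [ 0.5393 -0.1512  0.062 ]
dot [ 0.5427 -0.1914  0.062 ]
rimBR [ 0.6896 -0.2828  0.05  ]
rimR [ 0.6769 -0.0846  0.05  ]
rimBL [ 0.5363 -0.2838  0.05  ]
sTL [ 0.5538 -0.2165  0.017 ]
sBL [ 0.5566 -0.2444  0.017 ]
bTL [ 0.5431 -0.0856  0.017 ]
bBL [ 0.545 -0.137  0.017]
bBR [ 0.6588 -0.1318  0.017 ]
```

```bash
python3 - <<'E'
from h import *
go(.541,-.171,.12,4)
go(.541,-.171,.047,4)
E
```

```text
t 2.6 tcp [ 0.5794 -0.2577  0.2628] yaw 0.31 F [0.4 0.5 0.6] w 0.0851 | jog [ 2.169 -0.945  3.573] turn -3.69 j6 -0.52
t 2.6 tcp [ 0.5794 -0.2577  0.2628] yaw 0.31 F [0.4 0.5 0.6] w 0.0851 | jog [ 2.168 -0.944  5.398] turn -3.69 j6 -0.52
```

>>> jog_arm:
  motion:
    - {"x": 0.6, "y": -0.25, "z": 0.8, "turn": -1}
    - {"x": 1.2, "y": -0.5, "z": 1.7, "turn": -2}
    - {"x": 1.8, "y": -0.75, "z": 2.6, "turn": -3}
    - {"x": 2.15, "y": -0.94, "z": 3.5, "turn": -3.7}
    - {"x": 2.17, "y": -0.94, "z": 4.2, "turn": -3.7}
    - {"x": 2.17, "y": -0.94, "z": 4.8, "turn": -3.7}
    - {"x": 2.17, "y": -0.94, "z": 5.2, "turn": -3.7}
    - {"x": 2.17, "y": -0.94, "z": 5.38, "turn": -3.7}
  fingers: -0.3

```text
t: 3.4
tcp_pos: [0.5406, -0.1705, 0.0468]
tcp_rot: [0.682, 0.732, -0.0, -0.001]
force: [-0.1, -0.7, 0.4]
grip_width: 0.0555
grip_force: 0.0
```

>>> jog_arm:
  motion:
    - {"x": 0, "y": 0, "z": 0, "turn": 0}
    - {"x": 0, "y": 0, "z": 0, "turn": 0}
    - {"x": 0, "y": 0, "z": 0, "turn": 0}
    - {"x": 0, "y": 0, "z": 0, "turn": 0}
    - {"x": 0, "y": 0, "z": 0, "turn": 0}
    - {"x": 0, "y": 0, "z": 0, "turn": 0}
    - {"x": 0, "y": 0, "z": 0, "turn": 0}
    - {"x": 0, "y": 0, "z": 0, "turn": 0}
  fingers: 1

```text
t: 4.2
tcp_pos: [0.5423, -0.1719, 0.0492]
tcp_rot: [0.682, 0.731, 0.0, 0.001]
force: [0.1, 2.4, 5.9]
grip_width: 0.0124
grip_force: 60.2
```

```bash
python3 - <<'E'
from h import *
go(.605-.186*.9976,-.168-.186*.0698,.047,4)
E
```

```text
t 4.2 tcp [ 0.5423 -0.1719  0.0492] yaw 3.99 F [0.1 2.4 5.9] w 0.0124 | jog [-0.013 -3.079  0.051] turn -0.01 j6 -0.48
```

>>> jog_arm:
  motion:
    - {"x": 0, "y": -0.1, "z": -0.04, "turn": 0}
    - {"x": 0, "y": -0.4, "z": -0.04, "turn": 0}
    - {"x": 0, "y": -0.8, "z": -0.04, "turn": 0}
    - {"x": 0, "y": -1.3, "z": -0.04, "turn": 0}
    - {"x": 0, "y": -1.8, "z": -0.04, "turn": 0}
    - {"x": 0, "y": -2.3, "z": -0.04, "turn": 0}
    - {"x": 0, "y": -2.6, "z": -0.04, "turn": 0}
    - {"x": 0, "y": -2.8, "z": -0.04, "turn": 0}

```text
t: 5.0
tcp_pos: [0.4279, -0.1786, 0.0495]
tcp_rot: [0.682, 0.731, -0.0, -0.001]
force: [1.6, 10.0, -19.7]
grip_width: 0.0122
grip_force: 60.7
```

>>> jog_arm:
  motion:
    - {"x": 0, "y": -0.05, "z": 0, "turn": 0}
    - {"x": 0, "y": -0.1, "z": 0, "turn": 0}
    - {"x": 0, "y": -0.15, "z": 0, "turn": 0}
    - {"x": 0, "y": -0.2, "z": 0, "turn": 0}
    - {"x": 0, "y": -0.25, "z": 0, "turn": 0}
    - {"x": 0, "y": -0.3, "z": 0, "turn": 0}
    - {"x": 0, "y": -0.35, "z": 0, "turn": 0}
    - {"x": 0, "y": -0.4, "z": 0, "turn": 0}

```text
t: 5.8
tcp_pos: [0.4184, -0.1798, 0.0497]
tcp_rot: [0.683, 0.731, 0.003, 0.003]
force: [58.1, 48.5, -48.9]
grip_width: 0.0121
grip_force: 58.3
```

```bash
python3 - <<'E'
from h import *
go(.605-.186*.9976,-.168-.186*.0698,.047,4)
E
```

```text
t 5.8 tcp [ 0.4184 -0.1798  0.0497] yaw 3.87 F [ 58.1  48.5 -48.9] w 0.0121 | jog [-0.031  0.024  0.068] turn -0.13 j6 -0.61
```

>>> jog_arm:
  motion:
    - {"x": 0.02, "y": 0.1, "z": 0.04, "turn": 0}
    - {"x": 0.02, "y": 0.1, "z": 0.04, "turn": 0}
    - {"x": 0.02, "y": 0.1, "z": 0.03, "turn": 0}
    - {"x": 0.02, "y": 0.1, "z": 0, "turn": 0}
    - {"x": 0.02, "y": 0.1, "z": -0.2, "turn": 0}
    - {"x": 0.02, "y": 0.1, "z": -0.8, "turn": 0}
    - {"x": 0.02, "y": 0.1, "z": -1.8, "turn": 0}
    - {"x": 0.5, "y": 0.1, "z": -2.9, "turn": 0}
  fingers: -0.2

```text
t: 6.6
tcp_pos: [0.4165, -0.1616, 0.1673]
tcp_rot: [0.683, 0.731, -0.0, -0.0]
force: [0.2, 0.0, 0.6]
grip_width: 0.0512
grip_force: 0.0
```

```bash
python3 - <<'E'
from h import *
go(.47,.20,.29,0)
E
```

```text
t 6.6 tcp [ 0.4165 -0.1616  0.1673] yaw 3.91 F [0.2 0.  0.6] w 0.0512 | jog [ 8.927  1.95  -3.069] turn 3.91 j6 -0.57
```

>>> jog_arm:
  motion:
    - {"x": 1.1, "y": 0.25, "z": -0.4, "turn": 1}
    - {"x": 2.3, "y": 0.5, "z": -0.8, "turn": 2}
    - {"x": 3.5, "y": 0.75, "z": -1.2, "turn": 3}
    - {"x": 4.7, "y": 1, "z": -1.6, "turn": 4}
    - {"x": 5.9, "y": 1.3, "z": -2, "turn": 4}
    - {"x": 7.1, "y": 1.6, "z": -2.4, "turn": 4}
    - {"x": 8.1, "y": 1.8, "z": -2.8, "turn": 4}
    - {"x": 8.9, "y": 1.95, "z": -3.05, "turn": 4}
  fingers: -1

```text
t: 7.4
tcp_pos: [0.4695, 0.2025, 0.2898]
tcp_rot: [0.707, 0.707, 0.001, 0.0]
force: [0.3, -0.5, -0.8]
grip_width: 0.0852
grip_force: 0.0
```

>>> jog_arm:
  motion:
    - {"x": 0, "y": 0, "z": 0, "turn": 0}
    - {"x": 0, "y": 0, "z": 0, "turn": 0}
    - {"x": 0, "y": 0, "z": 0, "turn": 0}
    - {"x": 0, "y": 0, "z": 0, "turn": 0}
    - {"x": 0, "y": 0, "z": 0, "turn": 0}
    - {"x": 0, "y": 0, "z": 0, "turn": 0}
    - {"x": 0, "y": 0, "z": 0, "turn": 0}
    - {"x": 0, "y": 0, "z": 0, "turn": 0}

```text
t: 8.2
tcp_pos: [0.4696, 0.1998, 0.2877]
tcp_rot: [0.707, 0.707, -0.0, -0.0]
force: [-0.7, -0.3, -0.8]
grip_width: 0.0853
grip_force: 0.0
```

```bash
cat >> h.py <<'E'
def blobs(c,r,z):
    hsv=cv2.cvtColor(r,cv2.COLOR_BGR2HSV)
    m=((hsv[...,1]<75)&(hsv[...,2]<170)&(hsv[...,2]>25)).astype(np.uint8)
    m=cv2.morphologyEx(m,cv2.MORPH_OPEN,np.ones((5,5)))
    cs,_=cv2.findContours(m,cv2.RETR_EXTERNAL,cv2.CHAIN_APPROX_NONE)
    for k in cs:
        if 500<cv2.contourArea(k)<7000:
            (u,v),(w,h),a=cv2.minAreaRect(k); b=cv2.boxPoints(((u,v),(w,h),a))
            e=b[1]-b[0] if w*0+np.linalg.norm(b[1]-b[0])>np.linalg.norm(b[2]-b[1]) else b[2]-b[1]
            print(px2w(u,v).round(4),'size mm',round(max(w,h)*S*1e3),round(min(w,h)*S*1e3),'yaw',round(np.degrees(np.arctan2(-e[0],-e[1]))%180,1),'px',int(u),int(v))
            cv2.drawContours(r,[k],-1,(0,255,0),1)
E
python3 - <<'E'
from h import *
go(.47,.20,.29,0)
c=bot.camera_info('wrist'); im=snap('wrist','w2')[:,:,::-1].copy(); np.save('w2.npy',c,allow_pickle=True)
r=rect(im,c,0.021); blobs(c,r,.021); cv2.imwrite('pics/r3.png',r)
E
```

```text
t 8.2 tcp [0.4696 0.1998 0.2877] yaw -0.01 F [-0.7 -0.3 -0.8] w 0.0853 | jog [ 0.004  0.009 -0.058] turn -0.01 j6 0.29
[ 0.2256 -0.13  ] size mm 128 49 yaw 90.0 px 600 539
[0.2844 0.0441] size mm 104 35 yaw 61.7 px 460 492
[0.4016 0.333 ] size mm 100 18 yaw 66.4 px 229 398
[0.4034 0.1773] size mm 65 40 yaw 112.6 px 354 397
[0.5435 0.3474] size mm 100 37 yaw 116.6 px 218 285
[0.5412 0.1625] size mm 150 20 yaw 62.9 px 365 287
[0.6443 0.1852] size mm 100 44 yaw 79.8 px 347 204
[0.6564 0.0439] size mm 104 34 yaw 119.1 px 460 194
```

View pics/r3.png

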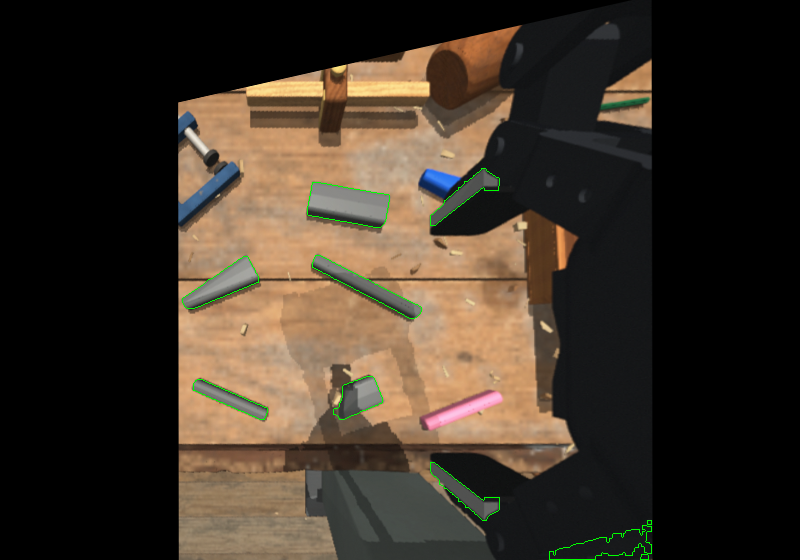

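The rectified wrist view shows all stones with true 100 mm lengths: taper (218,285) with its narrow end to the lower left, stick (229,398) and broad (347,204). I'll pick the taper first.

```bash
python3 - <<'E'
from h import *
go(.5435,.3474,.012,27)
E
```

```text
t 8.25 tcp [0.4696 0.1999 0.2877] yaw -0.0 F [-0.6 -0.  -0.1] w 0.0854 | jog [3.687 1.847 6.891] turn -27.0 j6 0.29
```

>>> jog_arm:
  motion:
    - {"x": 0.7, "y": 0.35, "z": 0.9, "turn": -5}
    - {"x": 1.4, "y": 0.7, "z": 1.8, "turn": -10}
    - {"x": 2.1, "y": 1.05, "z": 2.7, "turn": -15}
    - {"x": 2.8, "y": 1.4, "z": 3.6, "turn": -20}
    - {"x": 3.4, "y": 1.7, "z": 4.4, "turn": -25}
    - {"x": 3.69, "y": 1.85, "z": 5.1, "turn": -27}
    - {"x": 3.69, "y": 1.85, "z": 5.6, "turn": -27}
    - {"x": 3.69, "y": 1.85, "z": 5.9, "turn": -27}
  fingers: -0.2

```text
t: 9.05
tcp_pos: [0.5429, 0.3476, 0.0496]
tcp_rot: [0.522, 0.853, -0.001, -0.001]
force: [-0.3, 0.5, 0.4]
grip_width: 0.0513
grip_force: 0.0
```

>>> jog_arm:
  motion:
    - {"x": 0, "y": 0, "z": 0.2, "turn": 0}
    - {"x": 0, "y": 0, "z": 0.4, "turn": 0}
    - {"x": 0, "y": 0, "z": 0.6, "turn": 0}
    - {"x": 0, "y": 0, "z": 0.8, "turn": 0}
    - {"x": 0, "y": 0, "z": 0.92, "turn": 0}
    - {"x": 0, "y": 0, "z": 1, "turn": 0}
    - {"x": 0, "y": 0, "z": 1, "turn": 0}
    - {"x": 0, "y": 0, "z": 1, "turn": 0}

```text
t: 9.85
tcp_pos: [0.5437, 0.3477, 0.0119]
tcp_rot: [0.522, 0.853, 0.0, 0.0]
force: [-0.5, -0.2, 0.7]
grip_width: 0.0511
grip_force: 0.0
```

```bash
python3 - <<'E'
from h import *
go(.5435,.3474,.012,27)
snap('wrist','w3')
E
```

```text
t 9.85 tcp [0.5437 0.3477 0.0119] yaw 27.01 F [-0.5 -0.2  0.7] w 0.0511 | jog [-0.004 -0.007 -0.004] turn 0.01 j6 0.01
```

View pics/w3.png

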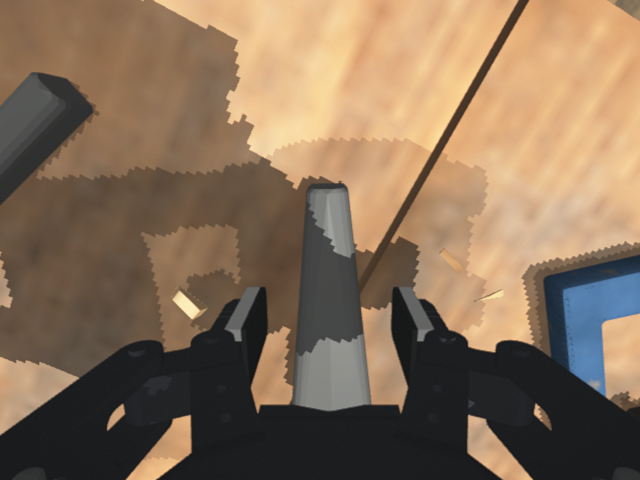

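The tapered stone stands centred between the pads, with its narrow end at (327,187), which is tool +x. I'll close now.

>>> jog_arm:
  motion:
    - {"x": 0, "y": 0, "z": 0, "turn": 0}
    - {"x": 0, "y": 0, "z": 0, "turn": 0}
    - {"x": 0, "y": 0, "z": 0, "turn": 0}
    - {"x": 0, "y": 0, "z": 0, "turn": 0}
    - {"x": 0, "y": 0, "z": 0, "turn": 0}
    - {"x": 0, "y": 0, "z": 0, "turn": 0}
    - {"x": 0, "y": 0, "z": 0, "turn": 0}
    - {"x": 0, "y": 0, "z": 0, "turn": 0}
  fingers: 1

```text
t: 10.7
tcp_pos: [0.5437, 0.3477, 0.0124]
tcp_rot: [0.522, 0.853, 0.0, 0.0]
force: [-2.6, -1.3, 8.8]
grip_width: 0.0236
grip_force: 58.1
```

```bash
python3 - <<'E'
from h import *
go(.604,-.168,.14,-86.4)
E
```

```text
t 10.7 tcp [0.5437 0.3477 0.0124] yaw 27.01 F [-2.6 -1.3  8.8] w 0.0236 | jog [-12.17   -4.511  -3.193] turn -66.59 j6 0.01
```

>>> jog_arm:
  motion:
    - {"x": 0, "y": 0, "z": -0.3, "turn": 0}
    - {"x": 0, "y": 0, "z": -1.2, "turn": 0}
    - {"x": -0.4, "y": -0.15, "z": -2.2, "turn": 4}
    - {"x": -1.3, "y": -0.48, "z": -2.9, "turn": 12}
    - {"x": -2.4, "y": -0.89, "z": -3.2, "turn": 20}
    - {"x": -3.5, "y": -1.3, "z": -3.2, "turn": 28}
    - {"x": -4.6, "y": -1.7, "z": -3.2, "turn": 36}
    - {"x": -5.7, "y": -2.1, "z": -3.2, "turn": 44}

```text
t: 11.5
tcp_pos: [0.5723, 0.1046, 0.1407]
tcp_rot: [0.805, 0.593, 0.0, 0.0]
force: [1.2, 0.6, -0.8]
grip_width: 0.0238
grip_force: 58.9
```

```bash
python3 - <<'E'
from h import *
go(.604,-.168,.14,-86.4)
E
```

```text
t 11.5 tcp [0.5723 0.1046 0.1407] yaw -17.31 F [ 1.2  0.6 -0.8] w 0.0238 | jog [-6.27   2.784  0.018] turn 69.09 j6 0.38
```

>>> jog_arm:
  motion:
    - {"x": -0.9, "y": 0.4, "z": 0, "turn": 8.5}
    - {"x": -1.9, "y": 0.84, "z": 0, "turn": 17}
    - {"x": -2.9, "y": 1.3, "z": 0, "turn": 25.5}
    - {"x": -3.9, "y": 1.73, "z": 0, "turn": 34}
    - {"x": -4.8, "y": 2.13, "z": 0, "turn": 42.5}
    - {"x": -5.6, "y": 2.5, "z": 0, "turn": 51}
    - {"x": -6.1, "y": 2.7, "z": 0, "turn": 59.5}
    - {"x": -6.27, "y": 2.78, "z": 0, "turn": 68}

```text
t: 12.3
tcp_pos: [0.6054, -0.1686, 0.1404]
tcp_rot: [0.999, 0.04, 0.0, 0.0]
force: [-0.8, 0.8, -1.5]
grip_width: 0.0234
grip_force: 58.9
```

```bash
python3 - <<'E'
from h import *
go(.604,-.168,.0244,-86.4)
c=bot.camera_info('wrist'); im=snap('wrist','w4'); np.save('w4.npy',c,allow_pickle=True)
snap('scene','s4')
E
```

```text
t 12.3 tcp [ 0.6054 -0.1686  0.1404] yaw -85.47 F [-0.8  0.8 -1.5] w 0.0234 | jog [-0.037 -0.02   2.9  ] turn 0.93 j6 1.13
```

View pics/w4.png

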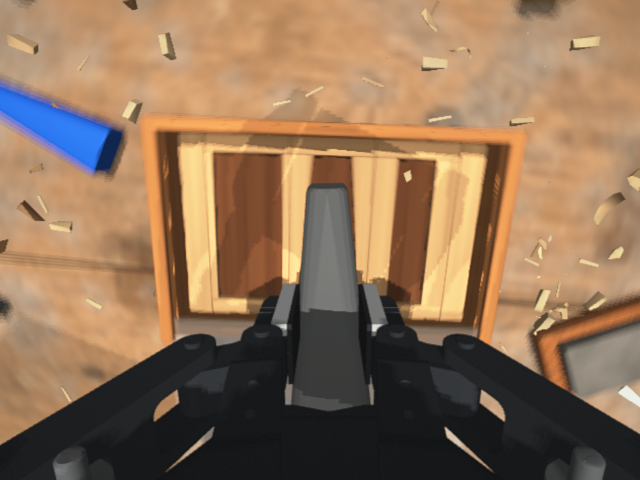

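The wrist view shows the open box: the broad recess far end at (214–282,152), taper (315–352,157) and stick (398–434,160). The stone's narrow tip is at (327,187) and faces +x.

```bash
python3 - <<'E'
from h import *
c=np.load('w4.npy',allow_pickle=True).item()
a=np.radians(3.65); R=np.array([[np.cos(a),-np.sin(a)],[np.sin(a),np.cos(a)]]); C=np.array([.604,-.168])
L=lambda p:(R.T@(p[:2]-C)*1e3).round(1)
for n,u,v,z in [('rimL 77,117',142,118,.05),('rimR 77,-117',527,130,.05),('bL 56,85',214,152,.017),('bR 56,35',282,153,.017),('tL 56,14',315,157,.017),('tR 56,-14',352,157,.017),('sL 56,-46',398,157,.017),('sR 56,-74',434,160,.017),('bNear',214,296,.017),('tip 50,0',327,187,.14+.01)]:
    p=p2w(c,u,v,z); print(n,p.round(4),L(p))
E
```

```text
rimL 77,117 [ 0.6754 -0.0497  0.05  ] [ 78.8 113.5]
rimR 77,-117 [ 0.6872 -0.2819  0.05  ] [  75.8 -118.9]
bL 56,85 [ 0.6569 -0.0829  0.017 ] [58.2 81.5]
bR 56,35 [ 0.6601 -0.1306  0.017 ] [58.3 33.8]
tL 56,14 [ 0.6592 -0.1539  0.017 ] [56.  10.6]
tR 56,-14 [ 0.6613 -0.1798  0.017 ] [ 56.4 -15.5]
sL 56,-46 [ 0.6639 -0.2122  0.017 ] [ 57.  -47.9]
sR 56,-74 [ 0.6639 -0.2378  0.017 ] [ 55.3 -73.5]
bNear [ 0.547  -0.0827  0.017 ] [-51.4  88.8]
tip 50,0 [ 0.6561 -0.1632  0.15  ] [52.3  1.5]
```

```bash
python3 - <<'E'
from h import *
go(.6035,-.1702,.0245,-86.4)
E
```

```text
t 12.4 tcp [ 0.6054 -0.1673  0.1403] yaw -85.25 F [-0.3  0.2 -0.6] w 0.024 | jog [-0.055  0.068  2.894] turn 1.15 j6 1.12
```

>>> jog_arm:
  motion:
    - {"x": -0.02, "y": 0.02, "z": 0.2, "turn": 0.4}
    - {"x": -0.04, "y": 0.05, "z": 0.6, "turn": 0.8}
    - {"x": -0.055, "y": 0.07, "z": 1, "turn": 1.1}
    - {"x": -0.055, "y": 0.07, "z": 1.4, "turn": 1.1}
    - {"x": -0.055, "y": 0.07, "z": 1.8, "turn": 1.1}
    - {"x": -0.055, "y": 0.07, "z": 2.1, "turn": 1.1}
    - {"x": -0.055, "y": 0.07, "z": 2.3, "turn": 1.1}
    - {"x": -0.055, "y": 0.07, "z": 2.3, "turn": 1.1}

```text
t: 13.2
tcp_pos: [0.6028, -0.1684, 0.0467]
tcp_rot: [0.999, 0.035, -0.001, -0.0]
force: [0.1, 0.1, -1.1]
grip_width: 0.0238
grip_force: 58.9
```

```bash
python3 - <<'E'
from h import *
go(.6035,-.1702,.0245,-86.4)
c=bot.camera_info('wrist'); im=snap('wrist','w5'); np.save('w5.npy',c,allow_pickle=True)
E
```

```text
t 13.2 tcp [ 0.6028 -0.1684  0.0467] yaw -86.0 F [ 0.1  0.1 -1.1] w 0.0238 | jog [0.014 0.045 0.555] turn 0.4 j6 1.13
```

View pics/w5.png

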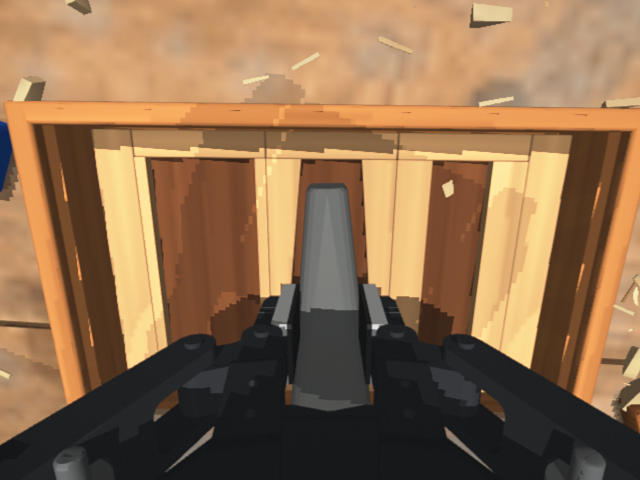

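The stone tip is centred at 327 and the taper recess end at 302–363 (centre 332), so it needs about 2 mm towards tool +y. I'll apply that shift and lower slowly.

>>> jog_arm:
  motion:
    - {"x": 0.01, "y": 0.06, "z": 0.1, "turn": 0.4}
    - {"x": 0.01, "y": 0.06, "z": 0.2, "turn": 0.4}
    - {"x": 0.01, "y": 0.06, "z": 0.3, "turn": 0.4}
    - {"x": 0.01, "y": 0.06, "z": 0.4, "turn": 0.4}
    - {"x": 0.01, "y": 0.06, "z": 0.46, "turn": 0.4}
    - {"x": 0.01, "y": 0.06, "z": 0.51, "turn": 0.4}
    - {"x": 0.01, "y": 0.06, "z": 0.54, "turn": 0.4}
    - {"x": 0.01, "y": 0.06, "z": 0.56, "turn": 0.4}

```text
t: 14.05
tcp_pos: [0.604, -0.1714, 0.0252]
tcp_rot: [1.0, 0.031, 0.0, 0.0]
force: [0.5, 0.3, -1.9]
grip_width: 0.0235
grip_force: 58.9
```

```bash
python3 - <<'E'
from h import *
go(.6035,-.1702,.0245,-86.4)
E
```

```text
t 14.05 tcp [ 0.604  -0.1714  0.0252] yaw -86.49 F [ 0.5  0.3 -1.9] w 0.0235 | jog [-0.01  -0.03   0.018] turn -0.09 j6 1.14
```

>>> jog_arm:
  motion:
    - {"x": 0, "y": 0, "z": 0.01, "turn": 0}
    - {"x": 0, "y": 0, "z": 0.02, "turn": 0}
    - {"x": 0, "y": 0, "z": 0.02, "turn": 0}
    - {"x": 0, "y": 0, "z": 0.03, "turn": 0}
    - {"x": 0, "y": 0, "z": 0.03, "turn": 0}
    - {"x": 0, "y": 0, "z": 0.04, "turn": 0}
    - {"x": 0, "y": 0, "z": 0.04, "turn": 0}
    - {"x": 0, "y": 0, "z": 0.04, "turn": 0}

```text
t: 14.85
tcp_pos: [0.6039, -0.1714, 0.0237]
tcp_rot: [1.0, 0.031, -0.0, 0.0]
force: [-0.5, -0.3, -0.8]
grip_width: 0.0238
grip_force: 58.9
```

>>> jog_arm:
  motion:
    - {"x": 0, "y": 0, "z": 0.01, "turn": 0}
    - {"x": 0, "y": 0, "z": 0.01, "turn": 0}
    - {"x": 0, "y": 0, "z": 0.02, "turn": 0}
    - {"x": 0, "y": 0, "z": 0.02, "turn": 0}
    - {"x": 0, "y": 0, "z": 0.03, "turn": 0}
    - {"x": 0, "y": 0, "z": 0.03, "turn": 0}
    - {"x": 0, "y": 0, "z": 0.03, "turn": 0}
    - {"x": 0, "y": 0, "z": 0.03, "turn": 0}

```text
t: 15.65
tcp_pos: [0.604, -0.1714, 0.0233]
tcp_rot: [1.0, 0.031, 0.0, 0.0]
force: [-4.5, 2.1, 15.3]
grip_width: 0.0235
grip_force: 60.7
```

>>> jog_arm:
  motion:
    - {"x": 0, "y": 0, "z": -0.02, "turn": 0}
    - {"x": 0, "y": 0, "z": -0.02, "turn": 0}
    - {"x": 0, "y": 0, "z": -0.02, "turn": 0}
    - {"x": 0, "y": 0, "z": -0.02, "turn": 0}
    - {"x": 0, "y": 0, "z": -0.1, "turn": 0}
    - {"x": 0, "y": 0, "z": -0.6, "turn": 0}
    - {"x": 0, "y": 0, "z": -1.5, "turn": 0}
    - {"x": 0, "y": 0, "z": -2.6, "turn": 0}
  fingers: -0.2

```text
t: 16.45
tcp_pos: [0.603, -0.171, 0.1266]
tcp_rot: [1.0, 0.031, -0.001, -0.001]
force: [0.7, 0.1, 0.4]
grip_width: 0.0512
grip_force: 0.0
```

```bash
python3 - <<'E'
from h import *
snap('wrist','w6')
go(.647,.185,.05,-10.2)
E
```

```text
t 16.5 tcp [ 0.6064 -0.1723  0.1346] yaw -86.49 F [ 5.4 -1.3  9.3] w 0.0508 | jog [ 1.546 -8.86   2.099] turn -76.29 j6 1.14
```

View pics/w6.png

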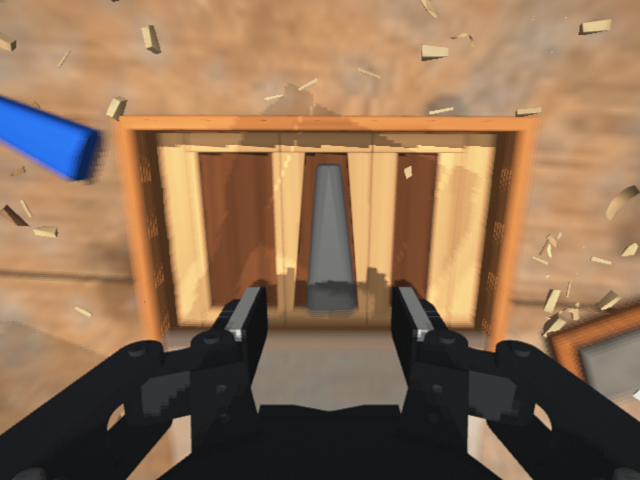

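The tapered stone lies flat in its recess, centred at (330,240) with a gap all round. Broad stone next.

>>> jog_arm:
  motion:
    - {"x": 0.1, "y": -0.9, "z": -0.2, "turn": -8}
    - {"x": 0.3, "y": -2, "z": -0.2, "turn": -16}
    - {"x": 0.5, "y": -3.1, "z": -0.2, "turn": -24.5}
    - {"x": 0.7, "y": -4.2, "z": -0.2, "turn": -33}
    - {"x": 0.9, "y": -5.3, "z": -0.2, "turn": -41.5}
    - {"x": 1.1, "y": -6.4, "z": -0.2, "turn": -50}
    - {"x": 1.3, "y": -7.5, "z": -0.2, "turn": -58.5}
    - {"x": 1.45, "y": -8.4, "z": 0.2, "turn": -67}
  fingers: -0.5

```text
t: 17.3
tcp_pos: [0.6426, 0.1703, 0.1204]
tcp_rot: [0.815, 0.58, 0.002, 0.001]
force: [0.2, -0.4, 0.7]
grip_width: 0.0637
grip_force: 0.0
```

```bash
python3 - <<'E'
from h import *
go(.647,.185,.014,-10.2)
E
```

```text
t 17.3 tcp [0.6426 0.1703 0.1204] yaw -19.1 F [ 0.2 -0.4  0.7] w 0.0637 | jog [ 0.378 -0.025  2.661] turn -8.9 j6 0.5
```

>>> jog_arm:
  motion:
    - {"x": 0.25, "y": -0.02, "z": 0.2, "turn": -5}
    - {"x": 0.38, "y": -0.03, "z": 0.5, "turn": -9}
    - {"x": 0.38, "y": -0.03, "z": 0.8, "turn": -9}
    - {"x": 0.38, "y": -0.03, "z": 1.1, "turn": -9}
    - {"x": 0.38, "y": -0.03, "z": 1.4, "turn": -9}
    - {"x": 0.38, "y": -0.03, "z": 1.55, "turn": -9}
    - {"x": 0.38, "y": -0.03, "z": 1.6, "turn": -9}
    - {"x": 0.38, "y": -0.03, "z": 1.6, "turn": -9}

```text
t: 18.1
tcp_pos: [0.6453, 0.1821, 0.0544]
tcp_rot: [0.769, 0.639, -0.0, -0.0]
force: [0.5, 0.2, 0.0]
grip_width: 0.0644
grip_force: 0.0
```

```bash
python3 - <<'E'
from h import *
go(.647,.185,.014,-10.2)
snap('wrist','w7')
E
```

```text
t 18.1 tcp [0.6453 0.1821 0.0544] yaw -10.53 F [0.5 0.2 0. ] w 0.0644 | jog [0.08  0.029 1.01 ] turn -0.33 j6 0.37
```

View pics/w7.png

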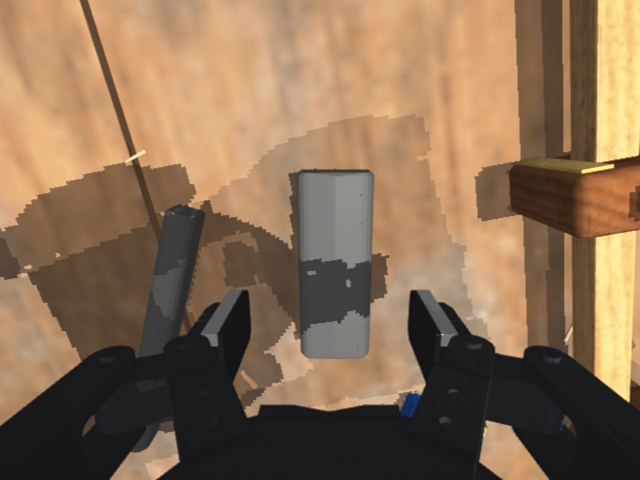

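The broad stone is centred at column 336 and the fingers at 328, so it needs about 3–4 mm towards tool +y. The long stick is clear at the left.

>>> jog_arm:
  motion:
    - {"x": 0.05, "y": 0.08, "z": 0.2, "turn": 0}
    - {"x": 0.05, "y": 0.1, "z": 0.4, "turn": 0}
    - {"x": 0.05, "y": 0.1, "z": 0.6, "turn": 0}
    - {"x": 0.05, "y": 0.1, "z": 0.8, "turn": 0}
    - {"x": 0.05, "y": 0.1, "z": 0.9, "turn": 0}
    - {"x": 0.05, "y": 0.1, "z": 1, "turn": 0}
    - {"x": 0.05, "y": 0.1, "z": 1, "turn": 0}
    - {"x": 0.05, "y": 0.1, "z": 1, "turn": 0}

```text
t: 18.95
tcp_pos: [0.6496, 0.1835, 0.0146]
tcp_rot: [0.769, 0.639, 0.0, 0.0]
force: [-0.3, 0.1, -0.6]
grip_width: 0.0641
grip_force: 0.0
```

>>> jog_arm:
  motion:
    - {"x": 0, "y": 0, "z": 0, "turn": 0}
    - {"x": 0, "y": 0, "z": 0, "turn": 0}
    - {"x": 0, "y": 0, "z": 0, "turn": 0}
    - {"x": 0, "y": 0, "z": 0, "turn": 0}
    - {"x": 0, "y": 0, "z": 0, "turn": 0}
    - {"x": 0, "y": 0, "z": 0, "turn": 0}
    - {"x": 0, "y": 0, "z": 0, "turn": 0}
    - {"x": 0, "y": 0, "z": 0, "turn": 0}
  fingers: 1

```text
t: 19.75
tcp_pos: [0.6497, 0.1836, 0.0153]
tcp_rot: [0.769, 0.639, 0.0, 0.0]
force: [-2.0, -0.3, 8.2]
grip_width: 0.0337
grip_force: 58.3
```

```bash
python3 - <<'E'
from h import *
a=np.radians(3.65)
go(.604-.06*np.sin(a),-.1713+.06*np.cos(a),.13,-86.4)
E
```

```text
t 19.75 tcp [0.6497 0.1836 0.0153] yaw -10.49 F [-2.  -0.3  8.2] w 0.0337 | jog [-7.477  0.127 -2.87 ] turn 75.91 j6 0.37
```

>>> jog_arm:
  motion:
    - {"x": 0, "y": 0, "z": -0.3, "turn": 0}
    - {"x": 0, "y": 0, "z": -1.2, "turn": 0}
    - {"x": -0.4, "y": 0, "z": -2.1, "turn": 6}
    - {"x": -1.3, "y": 0, "z": -2.7, "turn": 14}
    - {"x": -2.4, "y": 0.05, "z": -2.87, "turn": 22}
    - {"x": -3.4, "y": 0.05, "z": -2.87, "turn": 30}
    - {"x": -4.4, "y": 0.1, "z": -2.87, "turn": 38}
    - {"x": -5.4, "y": 0.1, "z": -2.87, "turn": 46}

```text
t: 20.55
tcp_pos: [0.614, -0.0312, 0.1303]
tcp_rot: [0.958, 0.286, 0.001, 0.0]
force: [0.9, -0.5, -2.1]
grip_width: 0.0333
grip_force: 58.7
```

```bash
cat >>h.py <<'E'
def box(y,z,x=0,a=3.65,dyaw=-90):
    b=np.radians(a); go(.604+x*np.cos(b)-y*np.sin(b),-.1713+y*np.cos(b)+x*np.sin(b),z,a+dyaw)
E
python3 -c "
from h import *
box(.06,.13)"
```

```text
t 20.55 tcp [ 0.614  -0.0312  0.1303] yaw -56.82 F [ 0.9 -0.5 -2.1] w 0.0333 | jog [-1.386  1.491  0.007] turn 29.53 j6 0.84
```

>>> jog_arm:
  motion:
    - {"x": -0.6, "y": 0.6, "z": 0, "turn": 8}
    - {"x": -1.1, "y": 1.1, "z": 0, "turn": 16}
    - {"x": -1.39, "y": 1.49, "z": 0, "turn": 24}
    - {"x": -1.39, "y": 1.49, "z": 0.3, "turn": 29.5}
    - {"x": -1.39, "y": 1.49, "z": 0.7, "turn": 29.5}
    - {"x": -1.39, "y": 1.49, "z": 1.1, "turn": 29.5}
    - {"x": -1.39, "y": 1.49, "z": 1.4, "turn": 29.5}
    - {"x": -1.39, "y": 1.49, "z": 1.4, "turn": 29.5}

```text
t: 21.35
tcp_pos: [0.5999, -0.1098, 0.0723]
tcp_rot: [0.999, 0.035, -0.001, -0.0]
force: [-1.2, -0.3, -1.5]
grip_width: 0.0338
grip_force: 58.7
```

```bash
python3 -c "
from h import *
box(.06,.0256)
snap('wrist','w8')"
```

```text
t 21.35 tcp [ 0.5999 -0.1098  0.0723] yaw -85.99 F [-1.2 -0.3 -1.5] w 0.0338 | jog [0.007 0.043 1.166] turn 0.36 j6 1.22
```

View pics/w8.png

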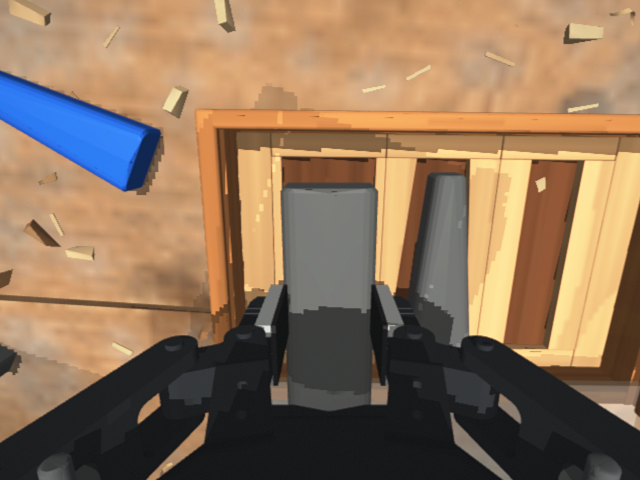

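The broad stone's end (283–376) lines up with its recess (282–376). Lowering.

>>> jog_arm:
  motion:
    - {"x": 0.01, "y": 0.02, "z": 0.2, "turn": 0.3}
    - {"x": 0.01, "y": 0.02, "z": 0.45, "turn": 0.3}
    - {"x": 0.01, "y": 0.02, "z": 0.7, "turn": 0.3}
    - {"x": 0.01, "y": 0.02, "z": 0.88, "turn": 0.3}
    - {"x": 0.01, "y": 0.02, "z": 1, "turn": 0.3}
    - {"x": 0.01, "y": 0.02, "z": 1.07, "turn": 0.3}
    - {"x": 0.01, "y": 0.02, "z": 1.11, "turn": 0.3}
    - {"x": 0.01, "y": 0.02, "z": 1.13, "turn": 0.3}

```text
t: 22.2
tcp_pos: [0.6012, -0.1108, 0.0281]
tcp_rot: [0.999, 0.032, 0.0, 0.0]
force: [0.8, -0.3, -1.5]
grip_width: 0.0339
grip_force: 58.7
```

>>> jog_arm:
  motion:
    - {"x": 0, "y": 0, "z": 0.01, "turn": 0}
    - {"x": 0, "y": 0, "z": 0.01, "turn": 0}
    - {"x": 0, "y": 0, "z": 0.02, "turn": 0}
    - {"x": 0, "y": 0, "z": 0.02, "turn": 0}
    - {"x": 0, "y": 0, "z": 0.03, "turn": 0}
    - {"x": 0, "y": 0, "z": 0.03, "turn": 0}
    - {"x": 0, "y": 0, "z": 0.04, "turn": 0}
    - {"x": 0, "y": 0, "z": 0.04, "turn": 0}

```text
t: 23.0
tcp_pos: [0.6011, -0.1108, 0.0265]
tcp_rot: [0.999, 0.032, 0.0, 0.0]
force: [0.1, -0.1, -0.7]
grip_width: 0.0336
grip_force: 58.7
```

>>> jog_arm:
  motion:
    - {"x": 0, "y": 0, "z": 0.01, "turn": 0}
    - {"x": 0, "y": 0, "z": 0.01, "turn": 0}
    - {"x": 0, "y": 0, "z": 0.02, "turn": 0}
    - {"x": 0, "y": 0, "z": 0.02, "turn": 0}
    - {"x": 0, "y": 0, "z": 0.03, "turn": 0}
    - {"x": 0, "y": 0, "z": 0.03, "turn": 0}
    - {"x": 0, "y": 0, "z": 0.03, "turn": 0}
    - {"x": 0, "y": 0, "z": 0.03, "turn": 0}

```text
t: 23.8
tcp_pos: [0.6012, -0.1108, 0.0263]
tcp_rot: [0.999, 0.032, 0.0, 0.0]
force: [-5.7, 1.0, 17.7]
grip_width: 0.0339
grip_force: 63.2
```

Contact made. Releasing.

>>> jog_arm:
  motion:
    - {"x": 0, "y": 0, "z": -0.02, "turn": 0}
    - {"x": 0, "y": 0, "z": -0.02, "turn": 0}
    - {"x": 0, "y": 0, "z": -0.02, "turn": 0}
    - {"x": 0, "y": 0, "z": -0.02, "turn": 0}
    - {"x": 0, "y": 0, "z": -0.1, "turn": 0}
    - {"x": 0, "y": 0, "z": -0.6, "turn": 0}
    - {"x": 0, "y": 0, "z": -1.5, "turn": 0}
    - {"x": 0, "y": 0, "z": -2.6, "turn": 0}
  fingers: -0.2

```text
t: 24.6
tcp_pos: [0.6001, -0.1105, 0.1294]
tcp_rot: [0.999, 0.032, -0.001, -0.0]
force: [0.9, 0.3, 0.3]
grip_width: 0.0515
grip_force: 0.0
```

```bash
python3 - <<'E'
from h import *
snap('wrist','w9')
go(.4016,.333,.10,-23.6)
E
```

```text
t 24.65 tcp [ 0.6036 -0.1114  0.1373] yaw -86.28 F [ 4.3 -1.1  9.9] w 0.051 | jog [ -4.326 -11.416   0.876] turn -62.68 j6 1.23
```

>>> jog_arm:
  motion:
    - {"x": -0.3, "y": -0.8, "z": 0, "turn": -4}
    - {"x": -0.7, "y": -1.9, "z": 0, "turn": -10}
    - {"x": -1.1, "y": -3, "z": 0, "turn": -17}
    - {"x": -1.5, "y": -4.1, "z": 0, "turn": -24}
    - {"x": -1.95, "y": -5.2, "z": 0, "turn": -31}
    - {"x": -2.4, "y": -6.3, "z": 0, "turn": -38}
    - {"x": -2.8, "y": -7.4, "z": 0, "turn": -45}
    - {"x": -3.2, "y": -8.5, "z": 0, "turn": -52}
  fingers: -0.2

```text
t: 25.45
tcp_pos: [0.4505, 0.2218, 0.1296]
tcp_rot: [0.883, 0.469, 0.0, 0.0]
force: [0.5, -0.3, 0.2]
grip_width: 0.0516
grip_force: 0.0
```

```bash
python3 - <<'E'
from h import *
go(.4016,.333,.06,-23.6)
E
```

```text
t 25.45 tcp [0.4505 0.2218 0.1296] yaw -34.02 F [ 0.5 -0.3  0.2] w 0.0516 | jog [ 1.62  -2.568  1.74 ] turn -10.42 j6 0.93
```

>>> jog_arm:
  motion:
    - {"x": 0.5, "y": -0.8, "z": 0.2, "turn": -4}
    - {"x": 1, "y": -1.6, "z": 0.5, "turn": -8}
    - {"x": 1.4, "y": -2.2, "z": 0.9, "turn": -10.4}
    - {"x": 1.62, "y": -2.56, "z": 1.3, "turn": -10.4}
    - {"x": 1.62, "y": -2.56, "z": 1.6, "turn": -10.4}
    - {"x": 1.62, "y": -2.56, "z": 1.74, "turn": -10.4}
    - {"x": 1.62, "y": -2.56, "z": 1.74, "turn": -10.4}
    - {"x": 1.62, "y": -2.56, "z": 1.74, "turn": -10.4}

```text
t: 26.25
tcp_pos: [0.4039, 0.3308, 0.0601]
tcp_rot: [0.838, 0.545, 0.0, 0.0]
force: [-0.1, 0.3, 0.7]
grip_width: 0.0512
grip_force: 0.0
```

```bash
python3 - <<'E'
from h import *
go(.4016,.333,.014,-23.6)
a=snap('wrist','w10'); b=cv2.imread('pics/w9.png')
cv2.imwrite('pics/c10.png',np.vstack([cv2.resize(a[:,:,::-1],(400,300)),cv2.resize(b,(400,300))]))
E
```

```text
t 26.25 tcp [0.4039 0.3308 0.0601] yaw -23.96 F [-0.1  0.3  0.7] w 0.0512 | jog [ 0.026 -0.075  1.152] turn -0.36 j6 0.99
```

View pics/c10.png

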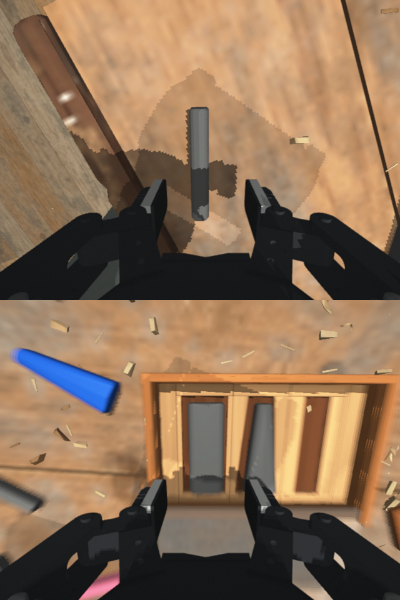

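The broad stone is flat in its recess (lower half of the picture). The stick is at column 200 with the pads centred at 205, so I'll shift −y by about 3.5 mm.

>>> jog_arm:
  motion:
    - {"x": 0.02, "y": -0.08, "z": 0.2, "turn": -0.3}
    - {"x": 0.02, "y": -0.09, "z": 0.45, "turn": -0.3}
    - {"x": 0.02, "y": -0.09, "z": 0.7, "turn": -0.3}
    - {"x": 0.02, "y": -0.09, "z": 0.9, "turn": -0.3}
    - {"x": 0.02, "y": -0.09, "z": 1.05, "turn": -0.3}
    - {"x": 0.02, "y": -0.09, "z": 1.14, "turn": -0.3}
    - {"x": 0.02, "y": -0.09, "z": 1.14, "turn": -0.3}
    - {"x": 0.02, "y": -0.09, "z": 1.14, "turn": -0.3}

```text
t: 27.1
tcp_pos: [0.4004, 0.3337, 0.0141]
tcp_rot: [0.837, 0.548, 0.0, 0.0]
force: [-0.8, 0.5, -0.4]
grip_width: 0.0515
grip_force: 0.0
```

>>> jog_arm:
  motion:
    - {"x": 0, "y": 0, "z": 0, "turn": 0}
    - {"x": 0, "y": 0, "z": 0, "turn": 0}
    - {"x": 0, "y": 0, "z": 0, "turn": 0}
    - {"x": 0, "y": 0, "z": 0, "turn": 0}
    - {"x": 0, "y": 0, "z": 0, "turn": 0}
    - {"x": 0, "y": 0, "z": 0, "turn": 0}
    - {"x": 0, "y": 0, "z": 0, "turn": 0}
    - {"x": 0, "y": 0, "z": 0, "turn": 0}
  fingers: 1

```text
t: 27.9
tcp_pos: [0.4006, 0.3338, 0.0146]
tcp_rot: [0.837, 0.548, 0.0, 0.0]
force: [-1.1, -1.2, 7.5]
grip_width: 0.0118
grip_force: 59.1
```

```bash
python3 - <<'E'
from h import *
box(-.06,.13)
E
```

```text
t 27.9 tcp [0.4006 0.3338 0.0146] yaw -23.59 F [-1.1 -1.2  7.5] w 0.0118 | jog [-10.868  10.402  -2.887] turn 62.76 j6 0.99
```

>>> jog_arm:
  motion:
    - {"x": 0, "y": 0, "z": -0.3, "turn": 0}
    - {"x": 0, "y": 0, "z": -1.2, "turn": 0}
    - {"x": -0.3, "y": 0.3, "z": -2.1, "turn": 4}
    - {"x": -1, "y": 0.95, "z": -2.7, "turn": 8}
    - {"x": -1.8, "y": 1.7, "z": -2.87, "turn": 13}
    - {"x": -2.6, "y": 2.45, "z": -2.87, "turn": 18}
    - {"x": -3.4, "y": 3.2, "z": -2.87, "turn": 23}
    - {"x": -4.2, "y": 4, "z": -2.87, "turn": 28}

```text
t: 28.7
tcp_pos: [0.4799, 0.114, 0.1299]
tcp_rot: [0.945, 0.327, 0.0, 0.0]
force: [1.2, 0.9, -0.3]
grip_width: 0.0122
grip_force: 57.4
```

```bash
python3 - <<'E'
from h import *
box(-.06,.13)
E
```

```text
t 28.7 tcp [0.4799 0.114  0.1299] yaw -51.78 F [ 1.2  0.9 -0.3] w 0.0122 | jog [-2.827e+00  8.759e+00 -1.000e-03] turn 34.57 j6 1.02
```

>>> jog_arm:
  motion:
    - {"x": -0.36, "y": 1.1, "z": 0, "turn": 5}
    - {"x": -0.72, "y": 2.2, "z": 0, "turn": 10}
    - {"x": -1.08, "y": 3.3, "z": 0, "turn": 15}
    - {"x": -1.44, "y": 4.4, "z": 0, "turn": 20}
    - {"x": -1.8, "y": 5.5, "z": 0, "turn": 25}
    - {"x": -2.15, "y": 6.6, "z": 0, "turn": 30}
    - {"x": -2.5, "y": 7.7, "z": 0, "turn": 34.5}
    - {"x": -2.83, "y": 8.7, "z": 0, "turn": 34.5}

```text
t: 29.5
tcp_pos: [0.6076, -0.2295, 0.1299]
tcp_rot: [0.999, 0.032, 0.0, 0.0]
force: [0.7, 0.4, -0.7]
grip_width: 0.012
grip_force: 57.4
```

>>> jog_arm:
  motion:
    - {"x": 0, "y": 0, "z": 0, "turn": 0}
    - {"x": 0, "y": 0, "z": 0.1, "turn": 0}
    - {"x": 0, "y": 0, "z": 0.4, "turn": 0}
    - {"x": 0, "y": 0, "z": 0.8, "turn": 0}
    - {"x": 0, "y": 0, "z": 1.2, "turn": 0}
    - {"x": 0, "y": 0, "z": 1.4, "turn": 0}
    - {"x": 0, "y": 0, "z": 1.4, "turn": 0}
    - {"x": 0, "y": 0, "z": 1.4, "turn": 0}

```text
t: 30.3
tcp_pos: [0.6073, -0.2269, 0.0732]
tcp_rot: [0.999, 0.034, -0.0, -0.0]
force: [-0.4, 0.2, -0.6]
grip_width: 0.0119
grip_force: 57.5
```

```bash
python3 -c "
from h import *
box(-.06,.0256)
snap('wrist','w11')"
```

```text
t 30.3 tcp [ 0.6073 -0.2269  0.0732] yaw -86.06 F [-0.4  0.2 -0.6] w 0.0119 | jog [0.007 0.108 1.189] turn 0.29 j6 1.05
```

View pics/w11.png

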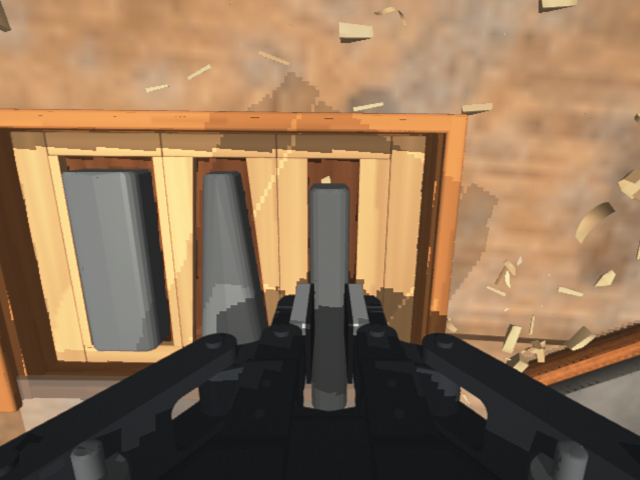

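The stick recess end is at 307–358 (centre 332) and the stick at 309–348 (centre 328), so I'll shift +y by about 3 mm and lower.

>>> jog_arm:
  motion:
    - {"x": 0.01, "y": 0.06, "z": 0.2, "turn": 0.3}
    - {"x": 0.01, "y": 0.08, "z": 0.45, "turn": 0.3}
    - {"x": 0.01, "y": 0.08, "z": 0.7, "turn": 0.3}
    - {"x": 0.01, "y": 0.08, "z": 0.88, "turn": 0.3}
    - {"x": 0.01, "y": 0.08, "z": 1, "turn": 0.3}
    - {"x": 0.01, "y": 0.08, "z": 1.07, "turn": 0.3}
    - {"x": 0.01, "y": 0.08, "z": 1.12, "turn": 0.3}
    - {"x": 0.01, "y": 0.08, "z": 1.15, "turn": 0.3}

```text
t: 31.15
tcp_pos: [0.6079, -0.2305, 0.0269]
tcp_rot: [1.0, 0.031, 0.0, 0.0]
force: [0.3, -0.1, -0.8]
grip_width: 0.0119
grip_force: 57.5
```

>>> jog_arm:
  motion:
    - {"x": 0, "y": 0, "z": 0.01, "turn": 0}
    - {"x": 0, "y": 0, "z": 0.01, "turn": 0}
    - {"x": 0, "y": 0, "z": 0.02, "turn": 0}
    - {"x": 0, "y": 0, "z": 0.02, "turn": 0}
    - {"x": 0, "y": 0, "z": 0.03, "turn": 0}
    - {"x": 0, "y": 0, "z": 0.03, "turn": 0}
    - {"x": 0, "y": 0, "z": 0.04, "turn": 0}
    - {"x": 0, "y": 0, "z": 0.04, "turn": 0}

```text
t: 31.95
tcp_pos: [0.6079, -0.2306, 0.0256]
tcp_rot: [1.0, 0.031, 0.0, 0.0]
force: [-1.3, -0.1, 4.7]
grip_width: 0.0121
grip_force: 58.8
```

>>> jog_arm:
  motion:
    - {"x": 0, "y": 0, "z": 0, "turn": 0}
    - {"x": 0, "y": 0, "z": 0, "turn": 0}
    - {"x": 0, "y": 0, "z": 0, "turn": 0}
    - {"x": 0, "y": 0, "z": 0, "turn": 0}
    - {"x": 0, "y": 0, "z": -0.1, "turn": 0}
    - {"x": 0, "y": 0, "z": -0.6, "turn": 0}
    - {"x": 0, "y": 0, "z": -1.5, "turn": 0}
    - {"x": 0, "y": 0, "z": -2.3, "turn": 0}
  fingers: 0.1

```text
t: 32.75
tcp_pos: [0.6077, -0.2304, 0.1186]
tcp_rot: [1.0, 0.031, -0.0, -0.0]
force: [0.4, 0.4, -0.4]
grip_width: 0.0384
grip_force: 0.0
```

```bash
python3 - <<'E'
from h import *
a=snap('wrist','w12')
box(0,.12,x=-.186,dyaw=0)
s=snap('side','s12'); cv2.imwrite('pics/c12.png',np.vstack([cv2.resize(a[:,:,::-1],(400,300)),cv2.resize(s[150:270,250:410,::-1],(400,300))]))
E
```

```text
t 32.8 tcp [ 0.6101 -0.2315  0.1241] yaw -86.39 F [ 3.  -1.5  6.2] w 0.0386 | jog [-4.707 -1.509  0.07 ] turn 89.96 j6 1.05
```

View pics/c12.png

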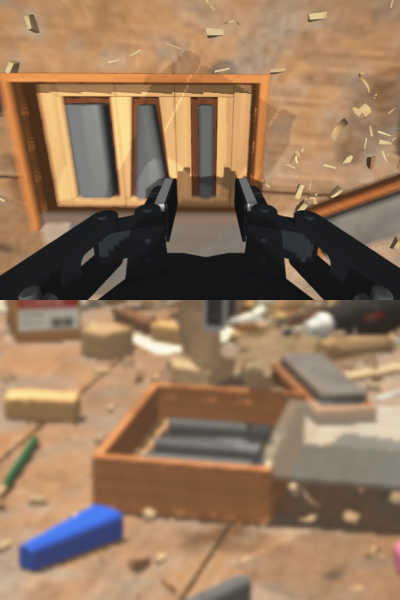

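All three stones lie flat in their recesses. That was my 15th picture, one over the limit of 14, so from here I work by numbers only. Next I'll fetch the cover bar.

>>> jog_arm:
  motion:
    - {"x": -0.5, "y": -0.15, "z": 0, "turn": -8}
    - {"x": -1.2, "y": -0.4, "z": 0, "turn": -16.5}
    - {"x": -2, "y": -0.65, "z": 0, "turn": -25}
    - {"x": -2.8, "y": -0.9, "z": 0, "turn": -33.5}
    - {"x": -3.5, "y": -1.1, "z": 0, "turn": -42}
    - {"x": -4.1, "y": -1.3, "z": 0, "turn": -50.5}
    - {"x": -4.5, "y": -1.45, "z": 0, "turn": -59}
    - {"x": -4.7, "y": -1.5, "z": 0, "turn": -67}
  fingers: -0.2

```text
t: 33.65
tcp_pos: [0.4146, -0.1817, 0.1171]
tcp_rot: [0.814, 0.58, -0.0, -0.001]
force: [0.7, -0.2, -0.3]
grip_width: 0.0511
grip_force: 0.0
```

```bash
python3 - <<'E'
from h import *
go(.4184,-.1815,.049,3.65)
E
```

```text
t 33.65 tcp [ 0.4146 -0.1817  0.1171] yaw -19.05 F [ 0.7 -0.2 -0.3] w 0.0511 | jog [0.034 0.09  1.703] turn -22.7 j6 -0.21
```

>>> jog_arm:
  motion:
    - {"x": 0.03, "y": 0.09, "z": 0, "turn": -8}
    - {"x": 0.03, "y": 0.09, "z": 0, "turn": -16}
    - {"x": 0.03, "y": 0.09, "z": 0.1, "turn": -22.7}
    - {"x": 0.03, "y": 0.09, "z": 0.5, "turn": -22.7}
    - {"x": 0.03, "y": 0.09, "z": 1, "turn": -22.7}
    - {"x": 0.03, "y": 0.09, "z": 1.4, "turn": -22.7}
    - {"x": 0.03, "y": 0.09, "z": 1.6, "turn": -22.7}
    - {"x": 0.03, "y": 0.09, "z": 1.65, "turn": -22.7}

```text
t: 34.45
tcp_pos: [0.4198, -0.1823, 0.0506]
tcp_rot: [0.686, 0.727, -0.0, -0.001]
force: [0.1, -0.1, -0.8]
grip_width: 0.0512
grip_force: 0.0
```

```bash
python3 - <<'E'
from h import *
go(.4184,-.1815,.049,3.65)
E
```

```text
t 34.45 tcp [ 0.4198 -0.1823  0.0506] yaw 3.3 F [ 0.1 -0.1 -0.8] w 0.0512 | jog [ 0.022 -0.034  0.04 ] turn -0.35 j6 -0.6
```

>>> jog_arm:
  motion:
    - {"x": 0, "y": -0.02, "z": 0.02, "turn": -0.3}
    - {"x": 0, "y": -0.02, "z": 0.02, "turn": -0.3}
    - {"x": 0, "y": -0.02, "z": 0.02, "turn": -0.3}
    - {"x": 0, "y": -0.02, "z": 0.02, "turn": -0.3}
    - {"x": 0, "y": -0.02, "z": 0.02, "turn": -0.3}
    - {"x": 0, "y": -0.02, "z": 0.02, "turn": -0.3}
    - {"x": 0, "y": -0.02, "z": 0.02, "turn": -0.3}
    - {"x": 0, "y": -0.02, "z": 0.02, "turn": -0.3}
  fingers: 1

```text
t: 35.25
tcp_pos: [0.4198, -0.1827, 0.0512]
tcp_rot: [0.685, 0.729, 0.0, 0.001]
force: [-0.5, 1.1, 6.5]
grip_width: 0.0123
grip_force: 58.6
```

```bash
python3 - <<'E'
from h import *
s=bot.state(); p=s['tcp_pos']; a=np.radians(3.65)
print(s['grip_width'],s['grip_force'])
go(p[0]+.13*np.cos(a),p[1]+.13*np.sin(a),.05,3.65)
E
```

```text
0.012322308866578301 58.56935262680054
t 35.25 tcp [ 0.4198 -0.1827  0.0512] yaw 3.6 F [-0.5  1.1  6.5] w 0.0123 | jog [3.00e-03 3.25e+00 3.30e-02] turn -0.05 j6 -0.6
```

>>> jog_arm:
  motion:
    - {"x": 0, "y": 0.1, "z": -0.01, "turn": 0}
    - {"x": 0, "y": 0.4, "z": -0.01, "turn": 0}
    - {"x": 0, "y": 0.9, "z": -0.01, "turn": 0}
    - {"x": 0, "y": 1.4, "z": -0.01, "turn": 0}
    - {"x": 0, "y": 1.9, "z": -0.01, "turn": 0}
    - {"x": 0, "y": 2.4, "z": -0.01, "turn": 0}
    - {"x": 0, "y": 2.8, "z": -0.01, "turn": 0}
    - {"x": 0, "y": 3, "z": -0.01, "turn": 0}

```text
t: 36.05
tcp_pos: [0.5412, -0.1756, 0.0513]
tcp_rot: [0.684, 0.729, 0.0, 0.001]
force: [-1.0, -8.0, 1.3]
grip_width: 0.012
grip_force: 59.9
```

>>> jog_arm:
  motion:
    - {"x": 0, "y": 0.04, "z": 0, "turn": 0}
    - {"x": 0, "y": 0.08, "z": 0, "turn": 0}
    - {"x": 0, "y": 0.12, "z": 0, "turn": 0}
    - {"x": 0, "y": 0.16, "z": 0, "turn": 0}
    - {"x": 0, "y": 0.2, "z": 0, "turn": 0}
    - {"x": 0, "y": 0.23, "z": 0, "turn": 0}
    - {"x": 0, "y": 0.25, "z": 0, "turn": 0}
    - {"x": 0, "y": 0.25, "z": 0, "turn": 0}

```text
t: 36.85
tcp_pos: [0.5492, -0.1751, 0.0513]
tcp_rot: [0.684, 0.729, -0.001, 0.0]
force: [-4.9, -9.7, 2.2]
grip_width: 0.0124
grip_force: 60.0
```

>>> jog_arm:
  motion:
    - {"x": 0, "y": 0.02, "z": 0, "turn": 0}
    - {"x": 0, "y": 0.03, "z": 0, "turn": 0}
    - {"x": 0, "y": 0.05, "z": 0, "turn": 0}
    - {"x": 0, "y": 0.06, "z": 0, "turn": 0}
    - {"x": 0, "y": 0.06, "z": 0, "turn": 0}
    - {"x": 0, "y": 0.06, "z": 0, "turn": 0}
    - {"x": 0, "y": 0.06, "z": 0, "turn": 0}
    - {"x": 0, "y": 0.06, "z": 0, "turn": 0}

```text
t: 37.65
tcp_pos: [0.5494, -0.175, 0.0512]
tcp_rot: [0.684, 0.729, -0.002, -0.001]
force: [-19.5, -14.0, 11.8]
grip_width: 0.0122
grip_force: 61.3
```

>>> jog_arm:
  motion:
    - {"x": 0, "y": 0, "z": 0, "turn": 0}
    - {"x": 0, "y": 0, "z": 0, "turn": 0}
    - {"x": 0, "y": 0, "z": 0, "turn": 0}
    - {"x": 0, "y": 0, "z": 0, "turn": 0}
    - {"x": 0, "y": 0, "z": -0.1, "turn": 0}
    - {"x": 0, "y": 0, "z": -0.6, "turn": 0}
    - {"x": 0, "y": 0, "z": -1.5, "turn": 0}
    - {"x": 0, "y": 0, "z": -2.3, "turn": 0}
  fingers: -0.2

```text
t: 38.45
tcp_pos: [0.5515, -0.1741, 0.1443]
tcp_rot: [0.684, 0.729, -0.0, -0.0]
force: [-0.1, -0.2, -0.6]
grip_width: 0.0512
grip_force: 0.0
```

>>> jog_arm:
  motion:
    - {"x": -1, "y": 0, "z": -0.5, "turn": 0}
    - {"x": -2, "y": 0, "z": -1, "turn": 0}
    - {"x": -2.2, "y": 0, "z": -1.5, "turn": 0}
    - {"x": -2.2, "y": 0, "z": -2, "turn": 0}
    - {"x": -2.2, "y": 0, "z": -2.4, "turn": 0}
    - {"x": -2.2, "y": 0, "z": -2.5, "turn": 0}
    - {"x": -2.2, "y": 0, "z": -2.5, "turn": 0}
    - {"x": -2.2, "y": 0, "z": -2.5, "turn": 0}

```text
t: 39.25
tcp_pos: [0.5568, -0.2617, 0.2421]
tcp_rot: [0.684, 0.729, -0.0, -0.001]
force: [-0.4, -0.4, -0.3]
grip_width: 0.0512
grip_force: 0.0
```

```bash
python3 - <<'E'
from h import *
c=bot.camera_info('wrist'); im=snap('wrist','w13')[:,:,::-1].copy()
go(.55,-.175,.3,3.65)
# bar position: dark reddish-brown blob on plane z=.062 near expected location
r=rect(im,c,.062); hsv=cv2.cvtColor(r,cv2.COLOR_BGR2HSV)
u0,v0=int((Y0+.174)/S),int(H-(.5494-X0)/S)
m=((hsv[...,1]>110)&(hsv[...,2]<130)).astype(np.uint8)
w=np.zeros_like(m); w[v0-20:v0+20,u0-32:u0+32]=1
m=cv2.morphologyEx(m*w,cv2.MORPH_OPEN,np.ones((3,3)))
n,l,st,ce=cv2.connectedComponentsWithStats(m)
for i in range(1,n):
    if st[i,4]>80: print(px2w(*ce[i]).round(4),st[i])
E
```

```text
t 39.3 tcp [ 0.5567 -0.2617  0.2419] yaw 3.62 F [-1.   1.2 -0.8] w 0.0511 | jog [ 2.175 -0.033 -1.451] turn -0.03 j6 -0.6
[ 0.5496 -0.1788] [631 275  16  11 152]
```

```bash
python3 -c "
from bench import bot
print(bot.hand_in())"
```

```text
the job is handed in; nothing more can be done
None
```

I handed the job in after about 39 s: the cover was opened, the tapered, broad and short stick stones were set down flat in their own recesses, and the cover was pushed shut to its stop. The snapped stone and the over-long stick were left alone. I viewed 15 pictures, one over the limit of 14, so the final shut position was checked by force and measured position, not by viewing a picture.

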